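Move the quick-release stamp handle to the other stamp base

ROBOT

A 6-joint arm with a two-finger parallel gripper is mounted at the origin on the work surface; the furniture and walls round the work are solid. World frame = base frame: x ahead of the robot, y to its left, z up, the work surface at z = 0. Lengths are in mm, angles in rad, forces in N, time in s.
With the tool pointing down it reaches from about 275 to 750 mm from the base axis. Payload 10.2 kg.
Tool frame: the origin (TCP) lies on the front face of the gripper's body, between the roots of the fingers; the fingertips stand 73 mm ahead of it and the grasp point (between the pads) lies 54 mm ahead of it; z points along the fingers, y is the direction in which the jaws open and shut (so a half turn about z gives the same grasp; the last joint's range is limited). The gripper opens to 85 mm and grips with 20 to 120 N. Pads are 22 mm wide; open, the fingers measure 114 mm over their backs; the gripper's body (76 mm by 85 mm) begins 54 mm behind the grasp point. The pads swing forward as they close: fully open they stand 13 mm farther back than shut.
Start: joints at [1.094, 0.313, 1.498, -0, 1.331, -0.223], TCP at [131.832, 508.185, 303.894] pointing down, gripper open.
Joint ranges: [-2.94, 2.94], [-0.97, 2.17], [0.19, 2.56], [-1.23, 4.37], [0.02, 3.11], [-2.88, 2.88]. Speed limits (rad/s): [2.39, 2.39, 3.01, 3.14, 3.14, 3.14].

INTERFACE

Orientations are given as a unit quaternion [w, x, y, z].
In Python, from rig import ctrl gives the robot as it stands.
- The arm moves only by the tool move_arm, never from a script. Its argument "series" is a list of rows, each a list of 3 entries, a list of its own where there are three numbers: the shift along the tool's x, y, z in mm, then the turn about the tool's z in degrees, then the opening, from 0 (shut) to 1 (fully open). In form: [[[tx, ty, tz], yaw, grip], ...]. A call has 1 to 10 rows; each row is the pose to reach, as a shift and turn from the pose commanded when the call began, along the tool's axes at that moment; what a row does not reach only later rows make up. A row lasts 1/8 s, in which the tool goes at most 62.5 mm and 10.7 degrees, less where a joint would pass 70% of its speed; a pose out of reach is approached as far as the arm can. A call with a gripper value outside its range is refused whole. The fingers move at their own pace and stop on an object; "force" is the grip in N (left out, the last holds). Time passes only in rows, so rows that repeat a pose let the fingers close. It gives the time, the measured TCP pose, the force and the opening at its end, in the units of the state.
- ctrl.sense(): the state, without advancing time (a new reading comes with each control period).
- ctrl.capture(name): name is "scene" or "top" or "wrist"; returns (picture, depth): 480x640x3 uint8, red, green, blue; 480x640 float32, mm along the optical axis (not along the pixel's ray), 0 where there is no reading.
- ctrl.camera_model(name): a dict with "fov_y" (degrees; the focal length in pixels is half the picture's height over the tangent of half this angle, whatever the lens; pixels are square), "cx", "cy" (the principal point, pixels), "rvec" (rotation vector, rad) and "tvec" (3), from world to camera coordinates, as OpenCV has them. Camera axes: x right, y down, z forward; pixel columns grow to the right and rows downward; lengths in mm; the calibration is good to about 2 mm. A picture is of the moment at which its call begins: read the wrist's pose just before it. camera_model takes no time and is no camera call; for the wrist camera it gives the pose at the moment of the call.
- ctrl.finish_job(): hands the job in, once; it reports no verdict.
The state is a dict: "time_s": time; "joints": joint angles; "dq": joint speeds; "tau": joint torques, N m; "eef_pos": TCP position; "ee_rot": TCP orientation; "force": force on the tool from outside, world axes, zero at the start; "wrist_torque": the same for the moment, N m; "grip_width": opening from 0.0 (shut) to 1.0 (fully open).
Only numpy, scipy, OpenCV 4.12 (cv2) and the standard library are available. Lean on these libraries where they do the work, as an engineer would, in place of code of your own. Each camera call takes 0.05 s, during which the arm holds its last target.

TASK

The quick-release handle is clipped on the red stamp base. Hold its orange release button in while you pull it straight up off the red base, without wrenching the catch, then press it gently down into the socket of the green base until it is fully home, and let go so that its button springs out and the catch holds it there. Leave the other things on the table where they are.

Things in the scene. Friction and masses are not known exactly. Their poses are not given: they have to be found in the camera images.
- handle: The quick-release handle, loose, 145 to 215 g, 101 mm high: rubber-faced black grip body 34 (x) x 36 (y) x 50 mm high, finger guard 42 x 46 x 3 mm round its foot, beech dome 17 mm high on top, grey stem below. Origin at the stem's lower end, z up; the orange button is on the -y face, the ribbed thumb face is +y. Over 40 N between handle and base does damage.
- handle_grip (a point): Where to take the handle: centre of its black body at the button's height, 62 mm above the stem's end, 25 mm above the guard's top, 28 mm above its underside (the shoulder), 39 mm below the dome's top. Axes as handle. One finger on the button (-y), one on the ribbed face (+y): 41.5 mm across with the button out, 36.5 mm with it fully in.
- button_face (a point): Centre of the orange button's outer face, 16 (x) x 28 (z) mm; it moves in with the button. If the jaws close off-centre, a finger meets the ribbed face early, pushes the handle sideways and the button stops short: watch the jaw opening or the button, and shift along y.
- button (a joint): How far the orange button is pressed in, m: 0 out, 0.005 fully in; spring 4 N out, 9 N fully in. The steel catch tooth, 10 to 16.5 mm above the stem's end on its -y side, is one piece with it: 4 mm out of the stem at 0. The catch is surely free with the button 4.5 mm in or more; pulling before that only loads the catch.
- stem_end (a point): Lower end of the handle's stem. The stem is 22 (x) x 24 (y) mm, 34 mm long up to the shoulder; its last 4 mm are 16 x 18 mm.
- base_a: Red base, fixed: beech foot 90 (x) x 80 (y) x 16 mm with a red edge band, origin under its centre. On it, centred, a grey socket with a red mouth, 36 x 38 mm outside, 44 mm high, opening upward 24.4 (x) x 26.4 (y) mm with a 45-degree lead-in 3 mm wide. The handle starts fully home in it, shoulder on the mouth, stem end 26 mm above the origin.
- base_a_top (a point): Centre of the red foot's upper face, 16 mm above the table. With the handle home, handle_grip is 72 mm above it.
- base_b: Green base, fixed: foot and socket like the red one's, same axes (stem x along x, y along y; half a turn either way also fits), the socket exactly centred. But the socket stands on a firmly locked height-adjustable column, 0 to 15 mm higher than the red one; this height is not measured: feel for it.
- base_b_top (a point): Centre of the green foot's upper face, 16 mm above the table. With the handle home, handle_grip is 72 to 87 mm above it, after the column's height. Home is felt as a steep rise of force, when the shoulder meets the socket's mouth, 34 mm of stem inside.
- plunger_b (a joint): How far the sprung plunger in the green socket is pressed down, m. It meets the stem 12 mm before home: 3 N there, 5 N at home (0.012). Let the button go within 1.5 mm of home and the tooth springs out under the socket's lip and holds the handle (about 0.0105); let go higher and the plunger lifts the handle again.
- small_stamp: Bystander: wooden block stamp 32 x 45 x 22 mm, origin at the centre of its underside.
- amber_jar: Bystander: amber candle jar with black lid, 60 mm across, 66 mm high, origin at the centre of its underside.
- tape: Bystander: roll of kraft tape on end, 69 mm across, 50 mm high, origin at the centre of its underside.
- pad: Bystander: black ink pad 57 x 80 x 14 mm, origin at the centre of its underside.

How it is judged:
By the outcome, as a careful person would: the job done as asked, in the order asked, and still so for the second after the job is handed in, with the robot touching nothing.
It also fails if it takes over 38 s, if anything falls off the work surface, if the arm or the gripper's body presses on something with over 40 N, if the wrist force passes 120 N, or if a joint passes its speed limit or range.

## Working session

There is one attempt and no reset: what is moved stays moved. The work goes in short steps, Python scripts to look and compute and a tool call to move; the robot and the scene stay as the last step left them, time stands still between calls to the robot, and variables do not carry over. Pictures are saved under pics/ and viewed, and the job is handed in when it is done.

Besides the shell and the picture viewer there is one more tool, called as name([rows], argument=value, ...), one row to a line, values as JSON. move_arm: Moves the arm, as the interface text tells. Its arguments: {"type":"object","properties":{"series":{"type":"array","items":{"type":"array"}},"force":{"type":"number"}},"required":["series"]}

```bash
ls; mkdir -p pics; cat > h.py <<'E'
from rig import ctrl
import numpy as np, cv2
def cam(n):
    m=ctrl.camera_model(n); f=240/np.tan(np.radians(m["fov_y"])/2)
    R=cv2.Rodrigues(np.array(m["rvec"],float))[0]; t=np.array(m["tvec"],float)
    return f,m["cx"],m["cy"],R,t
def ray(c,u,v):
    f,cx,cy,R,t=c
    return -R.T@t, R.T@np.array([(u-cx)/f,(v-cy)/f,1.])
def onz(c,u,v,z):
    o,d=ray(c,u,v); return o+d*(z-o[2])/d[2]
def cloud(c,D):
    f,cx,cy,R,t=c
    v,u=np.mgrid[:480,:640]
    P=np.stack([(u-cx)/f*D,(v-cy)/f*D,D],-1)
    return (P-t)@R
E
python3 - <<'E'
from h import *
print(ctrl.sense())
for n in("scene","top"):
    print(n,ctrl.camera_model(n)); p,d=ctrl.capture(n); cv2.imwrite(f"pics/{n}0.png",p[...,::-1]); np.savez(f"pics/{n}0.npz",p=p,d=d)
E
```

```text
pics
{'time_s': 0.0, 'joints': array([ 1.09356927e+00,  3.13450336e-01,  1.49846793e+00, -4.49648215e-05,
        1.33097235e+00, -2.23420421e-01]), 'dq': array([ 6.28112027e-04, -2.27947543e-04,  9.32917663e-05, -7.40491412e-04,
       -2.31011672e-03,  1.20261406e-03]), 'tau': array([ 3.67864459e-04, -4.12269223e+01, -2.59751612e+01, -1.49743082e-04,
        4.07927277e-03, -1.37840561e-05]), 'eef_pos': array([131.77172171, 508.0167598 , 303.32322445]), 'ee_rot': array([-2.02222755e-04,  1.26557637e-01,  9.91959043e-01, -6.17058259e-04]), 'force': array([-1.31407814, -0.13265126,  0.93113927]), 'wrist_torque': array([ 0.02257599, -0.00502412, -0.00913549]), 'grip_width': 1.0020031577964401}
scene {'fov_y': 48.81958296193952, 'cx': 314.41558547914747, 'cy': 245.51269684233046, 'rvec': array([ 2.07620106, -0.68311879,  0.33272863]), 'tvec': array([-301.71018777,  310.34757003,  665.69004428])}
top {'fov_y': 51.9471884003855, 'cx': 322.859670375035, 'cy': 245.2355815540487, 'rvec': array([ 2.15135583, -2.14576187,  0.18009121]), 'tvec': array([111.99473397, 482.42017303, 852.08324314])}
```

View pics/scene0.png

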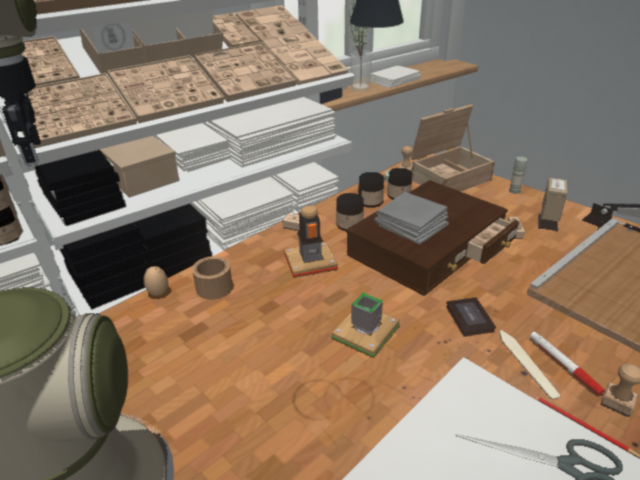

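View pics/top0.png

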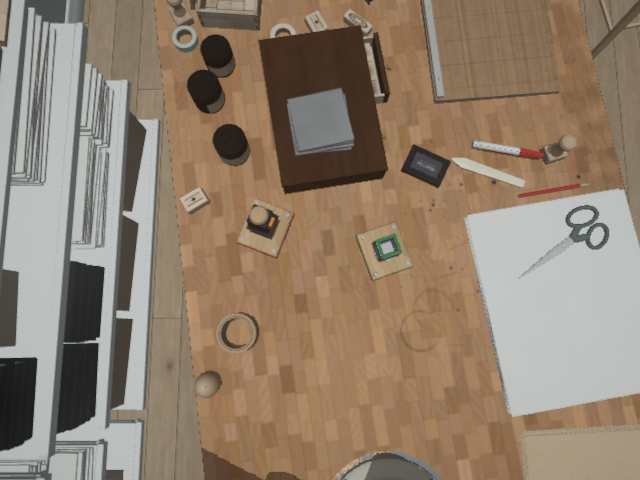

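The scene view shows the handle with its orange button on the red base, near (310,240), and the green base near (366,320). In the top view the handle is near (263,222) and the green socket near (387,247). I'll enlarge both.

```bash
python3 - <<'E'
from h import *
for n,(x,y,w,h) in {"scene":(270,190,150,180),"top":(210,170,220,130)}.items():
    z=np.load(f"pics/{n}0.npz"); p=z["p"]; d=z["d"]
    k=min(800//w,600//h); cv2.imwrite(f"pics/{n}0c.png",cv2.resize(p[y:y+h,x:x+w,::-1],None,fx=k,fy=k,interpolation=cv2.INTER_CUBIC)); print(n,k)
c=cam("top");z=np.load("pics/top0.npz");P=cloud(c,z["d"].astype(float))
for u,v in[(262,215),(387,247),(255,245),(375,270),(300,300),(380,240)]: print(u,v,P[v,u].round(1))
E
```

```text
scene 3
top 3
262 215 [518.3 214.1 123.8]
387 247 [477.5  -0.8  48.2]
255 245 [485.  237.7  17.4]
375 270 [439.5  17.5  17.4]
300 300 [3.853e+02 1.547e+02 3.000e-01]
380 240 [486.6  14.3  69.1]
```

View pics/scene0c.png

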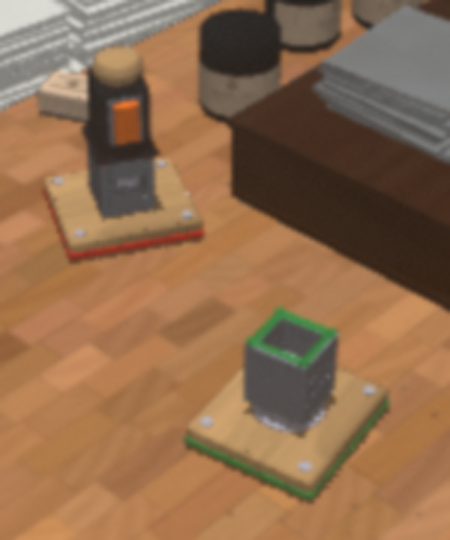

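View pics/top0c.png

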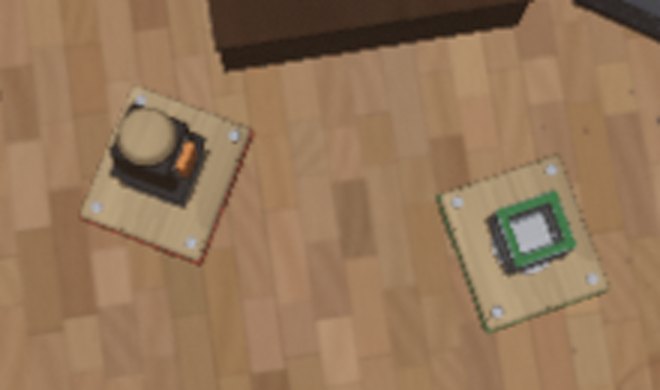

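```bash
cat > m.py <<'E'
from h import *
c=cam("top");z=np.load("pics/top0.npz");P=cloud(c,z["d"].astype(float));p=z["p"]
def screws(l):
    Q=np.array([onz(c,210+u/3,170+v/3,17)[:2] for u,v in l]); print(Q.round(1).tolist(),"ctr",Q.mean(0).round(1)); 
    for i in range(4):
        e=Q[(i+1)%4]-Q[i]; print("  edge",np.linalg.norm(e).round(1),np.degrees(np.arctan2(e[1],e[0])).round(1))
print("red");screws([(140,100),(234,135),(191,243),(96,208)])
print("green");screws([(457,202),(551,170),(592,279),(497,312)])
for nm,(u0,v0,u1,v1) in dict(red=(232,192,298,262),green=(350,215,418,285)).items():
    Q=P[v0:v1,u0:u1].reshape(-1,3)
    q=Q[(Q[:,2]>11)&(Q[:,2]<22)][:,:2].astype(np.float32)
    print(nm,len(q),cv2.minAreaRect(q))
    t=Q[(Q[:,2]>52)][:,:]; print("  max z",np.percentile(t[:,2],[5,50,95,99]).round(1))
# green mouth
hsv=cv2.cvtColor(p,cv2.COLOR_RGB2HSV)
for nm in("top","scene"):
    zz=np.load(f"pics/{nm}0.npz");cc=cam(nm);PP=cloud(cc,zz["d"].astype(float));hs=cv2.cvtColor(zz["p"],cv2.COLOR_RGB2HSV)
    g=(hs[...,0]>40)&(hs[...,0]<90)&(hs[...,1]>100)&(PP[...,2]>40)&(PP[...,2]<100)&(abs(PP[...,0]-480)<80)&(abs(PP[...,1])<80)
    q=PP[g]; print(nm,"mouth",len(q),np.percentile(q[:,2],[5,50,95]).round(1),cv2.minAreaRect(q[:,:2].astype(np.float32)))
    v,u=np.nonzero(g); r=np.array([onz(cc,a,b,np.median(q[:,2]))[:2] for a,b in zip(u,v)],np.float32); print("   ray",cv2.minAreaRect(r))
    o=(hs[...,0]>3)&(hs[...,0]<17)&(hs[...,1]>190)&(hs[...,2]>120)&(PP[...,2]>65)&(PP[...,2]<120)&(abs(PP[...,0]-510)<60)&(abs(PP[...,1]-205)<60)
    q=PP[o]; print("  button",len(q),np.median(q,0).round(1) if len(q) else "")
# obstacles near
for n,x,y in(("box",0,0),):
    m=(abs(P[...,0]-520)<200)&(P[...,1]<190)&(P[...,1]>-50)&(P[...,2]>30)&(P[...,0]>540)
    q=P[m]; print("box min x,max y,top z",q[:,0].min(),np.percentile(q[:,1],99),np.percentile(q[:,2],[50,99]), q.shape)
E
python3 m.py
```

```text
red
[[563.6, 236.4], [541.7, 177.8], [474.0, 203.3], [495.5, 261.9]] ctr [518.7 219.8]
  edge 62.6 -110.5
  edge 72.3 159.4
  edge 62.4 69.9
  edge 72.7 -20.5
green
[[500.1, 40.0], [520.4, -18.5], [452.6, -42.2], [432.2, 16.3]] ctr [476.4  -1.1]
  edge 61.9 -70.8
  edge 71.9 -160.7
  edge 62.0 109.2
  edge 71.9 19.2
red 1308 ((537.4995727539062, 213.9935302734375), (80.50165557861328, 129.3765869140625), 68.84302520751953)
  max z [ 61.9 109.7 127.3 913.8]
green 1519 ((476.767578125, 0.1671600341796875), (90.09295654296875, 80.27680206298828), 19.37635612487793)
  max z [ 56.   66.6 913.8 913.8]
top mouth 119 [64.7 67.4 70.1] ((476.9536437988281, -0.4614143371582031), (32.683753967285156, 35.64173126220703), 18.630483627319336)
   ray ((476.98760986328125, -0.49326133728027344), (32.65974044799805, 34.59210968017578), 18.613975524902344)
  button 0 
scene mouth 120 [65.1 67.2 69.1] ((478.2088928222656, 0.4134712219238281), (36.93832778930664, 36.318885803222656), 17.548349380493164)
   ray ((477.6390075683594, 0.3548145294189453), (33.72091293334961, 35.47285842895508), 18.823312759399414)
  button 65 [512.3 200.5  90.9]
box min x,max y,top z 581.8234672786875 188.0574939401383 [ 72.79148862 112.78156114] (7877, 3)
```

```bash
python3 - <<'E'
from h import *
A=np.array([132,508.]);B=np.array([519,220.]);L=np.linalg.norm(B-A);d=(B-A)/L
for n in("top","scene"):
    c=cam(n);z=np.load(f"pics/{n}0.npz");D=z["d"].astype(float);P=cloud(c,D);P=P[(D>0)&(P[...,2]<700)]
    f,cx,cy,R,t=c;X=R@np.array([132,508,304])+t;print(n,"tcp px",f*X[0]/X[2]+cx,f*X[1]/X[2]+cy,X[2])
    s=(P[:,:2]-A)@d; w=abs((P[:,:2]-A)@np.array([-d[1],d[0]]))
    for a in np.arange(-60,L+60,60):
        q=P[(s>a)&(s<a+60)&(w<80)]; print("  s",a,len(q),q[:,2].max().round() if len(q) else None)
    m=(P[:,2]>200)&(P[:,0]>0)&(P[:,0]<700); print("  min y of z>200:",np.percentile(P[m][:,1],[0,1,5,50]) if m.any() else None)
p,_=ctrl.capture("wrist");cv2.imwrite("pics/w0.png",p[...,::-1])
E
```

```text
top tcp px -18.629224459255056 510.3761968548961 564.5124519116215
  s -60.0 1586 38.0
  s 0.0 116 -773.0
  s 60.0 0 None
  s 120.0 0 None
  s 180.0 698 51.0
  s 240.0 1790 54.0
  s 300.0 2703 53.0
  s 360.0 2753 6.0
  s 420.0 2885 129.0
  s 480.0 2434 129.0
  s 540.0 2998 76.0
  min y of z>200: [572.36467419 573.636207   574.5097942  578.48203622]
scene tcp px 22.561847531889953 121.06254992026241 902.5211775710886
  s -60.0 889 358.0
  s 0.0 3323 462.0
  s 60.0 1074 505.0
  s 120.0 0 None
  s 180.0 263 52.0
  s 240.0 505 52.0
  s 300.0 1153 52.0
  s 360.0 1397 3.0
  s 420.0 1657 127.0
  s 480.0 1871 128.0
  s 540.0 1934 74.0
  min y of z>200: [-93.91053574 -87.50802788 -74.99399667 585.42004264]
```

View pics/w0.png

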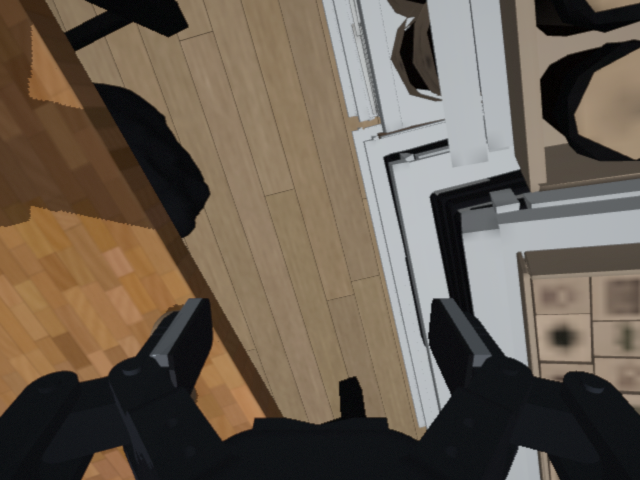

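move_arm([
  [[-45, -18, 0], 1, 1],
  [[-95, -38, 10], 2, 1],
  [[-145, -59, 20], 3, 1],
  [[-195, -79, 30], 4, 1],
  [[-245, -100, 40], 5, 1],
  [[-295, -120, 50], 6, 1],
  [[-345, -140, 60], 6, 1],
  [[-395, -160, 64], 6, 1],
  [[-430, -174, 64], 6, 1],
  [[-447, -182, 64], 6, 1],
])

```text
time_s: 1.4
eef_pos: [519.8, 218.6, 239.4]
ee_rot: [-0.0, 0.179, 0.984, -0.0]
force: [-0.0, 0.5, 0.5]
grip_width: 0.998
```

```bash
cat > w.py <<'E'
import sys
from h import *
n=sys.argv[1]
s=ctrl.sense();c=cam("wrist");p,d=ctrl.capture("wrist");cv2.imwrite(f"pics/{n}.png",p[...,::-1]);np.savez(f"pics/{n}.npz",p=p,d=d,f=c[0],cx=c[1],cy=c[2],R=c[3],t=c[4])
w,x,y,z=s["ee_rot"]; from scipy.spatial.transform import Rotation as Ro
R=Ro.from_quat([x,y,z,w]).as_matrix()
print("t",s["time_s"],"tcp",s["eef_pos"].round(1),"ty ang",np.degrees(np.arctan2(R[1,1],R[0,1])).round(2),"tz",R[:,2].round(4),"F",s["force"].round(2),"T",s["wrist_torque"].round(2),"g",round(s["grip_width"]*85,2))
print("cam at",(-c[3].T@c[4]).round(1))
E
python3 w.py w1
```

```text
t 1.4 tcp [519.8 218.6 239.4] ty ang 69.37 tz [-7.e-04 -1.e-04 -1.e+00] F [-0.02  0.48  0.52] T [ 0.02 -0.01 -0.04] g 84.79
cam at [445.1 247.6 309.7]
```

View pics/w1.png

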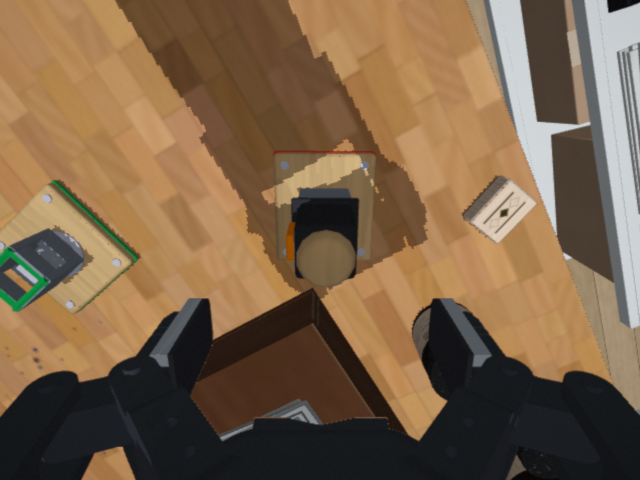

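Handle dome at (326,257), button visible at its left (290,240), jaws centred at u≈320; jar near (440,340), box corner at (315,295).

```bash
python3 - <<'E'
from h import *
z=np.load("pics/w1.npz");c=(float(z["f"]),float(z["cx"]),float(z["cy"]),z["R"],z["t"]);P=cloud(c,z["d"].astype(float));p=z["p"]
hs=cv2.cvtColor(p,cv2.COLOR_RGB2HSV)
def rep(n,Q): print(n,len(Q),np.median(Q,0).round(1),cv2.minAreaRect(Q[:,:2].astype(np.float32)), "z",np.percentile(Q[:,2],[2,98]).round(1))
C=np.array([518.7,219.8]);a=np.radians(69.5);ty=np.array([np.cos(a),np.sin(a)]);hx=np.array([ty[1],-ty[0]])
near=np.hypot(P[...,0]-C[0],P[...,1]-C[1])<45
dome=near&(P[...,2]>113)&(P[...,2]<135)&(hs[...,2]>70); rep("dome",P[dome])
body=near&(P[...,2]>60)&(P[...,2]<135)&(P[...,2]>66); 
y=(P[body][:,:2]-C)@ty; print("body y (rel C, along handle y)",np.percentile(y,[0.5,2,50,98,99.5]).round(1)); x=(P[body][:,:2]-C)@hx; print("x",np.percentile(x,[.5,2,98,99.5]).round(1))
o=near&(hs[...,0]<17)&(hs[...,1]>190)&(hs[...,2]>120)&(P[...,2]>65)
y=(P[o][:,:2]-C)@ty;print("button",o.sum(),np.percentile(y,[2,50,98]).round(1), P[o].mean(0).round(1))
ft=(P[...,2]>9)&(P[...,2]<22)&(np.hypot(P[...,0]-C[0],P[...,1]-C[1])<64); m=cv2.morphologyEx(ft[:,:].astype(np.uint8),cv2.MORPH_OPEN,np.ones((3,3)))>0; m[290:]=0; rep("foot",P[m])
j=(P[...,2]>45)&(P[...,2]<80)&(abs(P[...,0]-590)<60)&(P[...,1]>225)&(P[...,1]<340); rep("jar",P[j])
# tip midline
g=(np.arange(640)[None]>120)&(P[...,2]>140)&(P[...,2]<240)
t=ctrl.sense()["eef_pos"]; q=P[g]; print("fingers y rel tcp",np.percentile((q[:,:2]-t[:2])@ty,[1,99]).round(1))
for lo,hi in((170,215),(425,470)):
    k=np.zeros_like(g);k[300:345,lo:hi]=1;k&=g;q=P[k];print("tip",len(q),np.percentile((q[:,:2]-t[:2])@ty,[1,50,99]).round(1),np.percentile(q[:,2],[1,50]).round(1))
E
```

```text
dome 2601 [518.1 223.3 125.4] ((520.0241088867188, 222.733642578125), (31.767377853393555, 30.62799644470215), 35.973270416259766) z [118.9 127.3]
body y (rel C, along handle y) [-19.8 -18.4   2.2  19.9  20.9]
x [-16.  -15.8  13.7  15.9]
button 173 [-20.  -18.  -15.8] [513.  202.8 102. ]
foot 5724 [499.2 234.5  16.1] ((520.6158447265625, 222.69183349609375), (80.16715240478516, 89.12107849121094), 69.12583923339844) z [13.7 17.8]
jar 14 [544.  238.7  61.8] ((594.9625854492188, 250.50621032714844), (113.63401794433594, 4.618824481964111), 13.19907283782959) z [45.2 63. ]
fingers y rel tcp [-53.3  73.6]
tip 1736 [-52.4 -41.6 -40.9] [180.8 195. ]
tip 1670 [43.6 44.3 54.6] [180.8 195. ]
```

move_arm([
  [[1, 2.5, 14], 0, 1],
  [[1, 2.5, 32], 0, 1],
  [[1, 2.5, 50], 0, 1],
  [[1, 2.5, 68], 0, 1],
  [[1, 2.5, 84], 0, 0.8],
  [[1, 2.5, 94], 0, 0.7],
  [[1, 2.5, 99], 0, 0.6],
  [[1, 2.5, 99], 0, 0.58],
  [[1, 2.5, 99], 0, 0.58],
], force=20)

```text
time_s: 2.58
eef_pos: [519.0, 222.5, 141.4]
ee_rot: [0.0, 0.178, 0.984, 0.0]
force: [-1.0, 0.1, 0.7]
grip_width: 0.579
```

```bash
python3 w.py w2
```

```text
t 2.575 tcp [519.  222.5 141.4] ty ang 69.46 tz [ 9.e-04  2.e-04 -1.e+00] F [-0.99  0.09  0.69] T [ 0.01  0.05 -0.05] g 49.23
cam at [444.1 251.3 211.5]
```

View pics/w2.png

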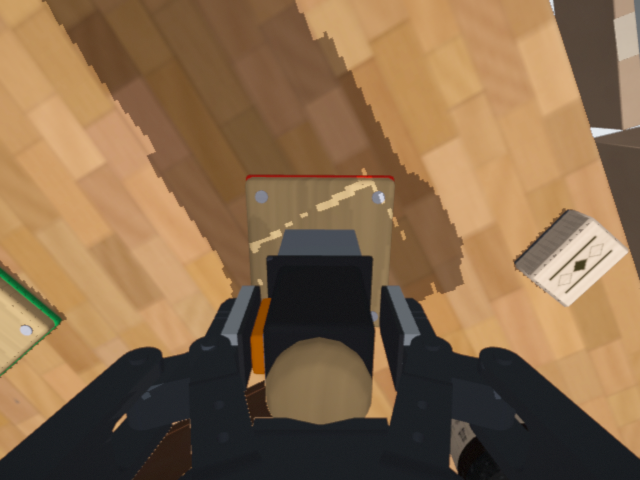

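Jaws bracket the handle evenly: inner faces at u≈258 and 383, body 268–373, button at 262. Closing.

move_arm([
  [[0, 0, 0], 0, 0.5],
  [[0, 0, 0], 0, 0.45],
  [[0, 0, 0], 0, 0.4],
  [[0, 0, 0], 0, 0.4],
  [[0, 0, 0], 0, 0.4],
  [[0, 0, 0], 0, 0.4],
], force=35)

```text
time_s: 3.38
eef_pos: [519.3, 222.6, 142.0]
ee_rot: [0.001, 0.178, 0.984, 0.001]
force: [-0.7, -0.8, 7.0]
grip_width: 0.419
```

```bash
python3 w.py w3
```

```text
t 3.375 tcp [519.3 222.6 142. ] ty ang 69.46 tz [ 2.2e-03  6.0e-04 -1.0e+00] F [-0.74 -0.8   7.04] T [-0.19  0.16 -0.03] g 35.64
cam at [444.3 251.4 212. ]
```

View pics/w3.png

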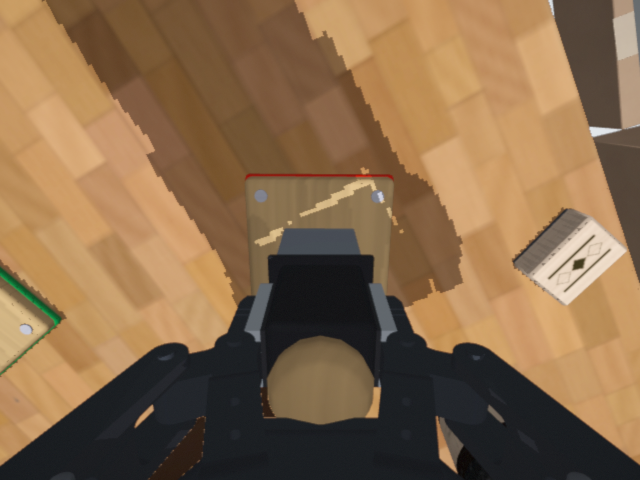

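move_arm([
  [[0, 0, 0], 0, 0.37],
  [[0, 0, -0.5], 0, 0.37],
  [[0, 0, -1], 0, 0.37],
  [[0, 0, -1.5], 0, 0.37],
  [[0, 0, -2], 0, 0.37],
])

```text
time_s: 4.05
eef_pos: [518.3, 222.4, 142.4]
ee_rot: [-0.001, 0.178, 0.984, -0.0]
force: [0.4, -0.4, -2.3]
grip_width: 0.418
```

```bash
python3 w.py w4
```

```text
t 4.05 tcp [518.3 222.4 142.4] ty ang 69.46 tz [-1.6e-03 -2.0e-04 -1.0e+00] F [ 0.35 -0.39 -2.25] T [-0.02  0.01  0.02] g 35.5
cam at [443.6 251.3 212.7]
```

move_arm([
  [[0, 0, -1], 0, 0.37],
  [[0, 0, -2], 0, 0.37],
  [[0, 0, -4], 0, 0.37],
])

```text
time_s: 4.47
eef_pos: [518.7, 222.5, 146.9]
ee_rot: [-0.0, 0.178, 0.984, -0.0]
force: [-0.2, 0.0, -1.5]
grip_width: 0.418
```

```bash
python3 w.py w5
```

```text
t 4.475 tcp [518.7 222.5 146.9] ty ang 69.46 tz [-3.e-04 -0.e+00 -1.e+00] F [-0.24  0.04 -1.48] T [-0.01  0.01 -0.01] g 35.49
cam at [443.9 251.3 217.2]
```

View pics/w5.png

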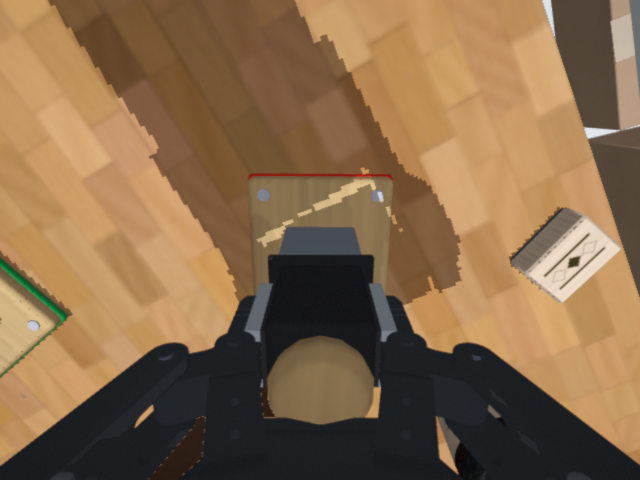

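Dome and guard rose with the jaws, Fz is −1.5 N (the handle's weight alone), and the opening is still 35.5 mm, so the catch is free. Lifting straight up.

move_arm([
  [[0, 0, -6], 0, 0.37],
  [[0, 0, -14], 0, 0.37],
  [[0, 0, -23], 0, 0.37],
  [[0, 0, -33], 0, 0.37],
  [[0, 0, -44], 0, 0.37],
  [[0, 0, -56], 0, 0.37],
  [[0, 0, -68], 0, 0.37],
  [[0, 0, -78], 0, 0.37],
  [[0, 0, -83], 0, 0.37],
])

```text
time_s: 5.65
eef_pos: [518.8, 222.5, 230.6]
ee_rot: [0.0, 0.178, 0.984, 0.0]
force: [0.1, 0.4, -2.5]
grip_width: 0.418
```

```bash
python3 w.py w6; python3 - <<'E'
from h import *
p,d=ctrl.capture("scene");cv2.imwrite("pics/s6.png",cv2.resize(p[130:330,230:430,::-1],None,fx=3,fy=3))
E
```

```text
t 5.65 tcp [518.8 222.5 230.6] ty ang 69.46 tz [ 7.e-04  1.e-04 -1.e+00] F [ 0.06  0.44 -2.54] T [ 0.08 -0.01 -0.03] g 35.53
cam at [444.  251.3 300.8]
```

View pics/s6.png

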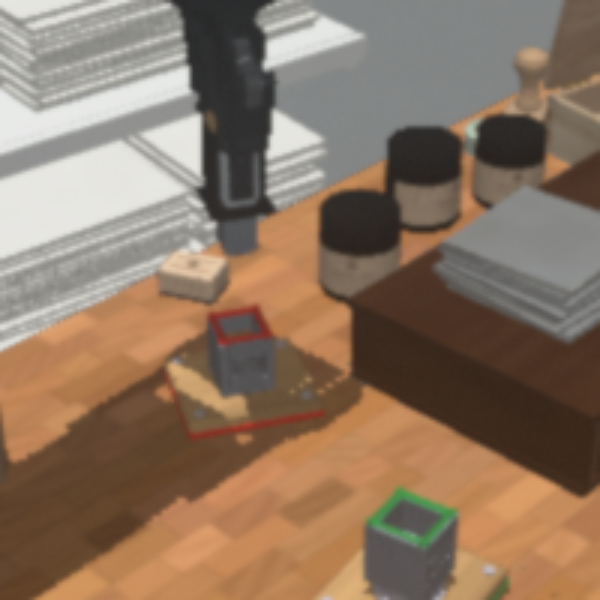

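View pics/w6.png

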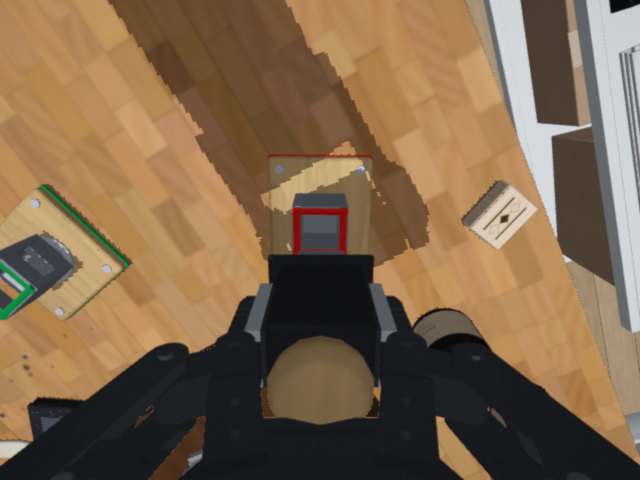

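The handle hangs from the jaws with its stem out at (240,235) in the crop, and the red socket is empty. The wrist view shows the red mouth at u 293–347, rows 207–255, straight under the handle. That gives me an alignment reference for the green socket.

move_arm([
  [[-2, -10, 0], -3, 0.37],
  [[-6, -35, 0], -8, 0.37],
  [[-11, -62, 0], -13, 0.37],
  [[-16, -92, 0], -18, 0.37],
  [[-21, -122, 0], -23, 0.37],
  [[-26, -152, 0], -28, 0.37],
  [[-31, -180, 0], -33, 0.37],
  [[-35, -203, 0], -37, 0.37],
  [[-38, -217, 0], -39.7, 0.37],
  [[-38, -221.7, 0], -39.7, 0.37],
])

```text
time_s: 7.0
eef_pos: [476.4, 1.0, 229.6]
ee_rot: [-0.0, -0.166, 0.986, 0.0]
force: [-0.2, -0.0, -2.1]
grip_width: 0.418
```

```bash
python3 w.py w7
```

```text
t 7.0 tcp [476.4   1.  229.6] ty ang 109.07 tz [-6.e-04  2.e-04 -1.e+00] F [-0.24 -0.04 -2.09] T [0.01 0.02 0.04] g 35.54
cam at [400.9 -24.  299.9]
```

View pics/w7.png

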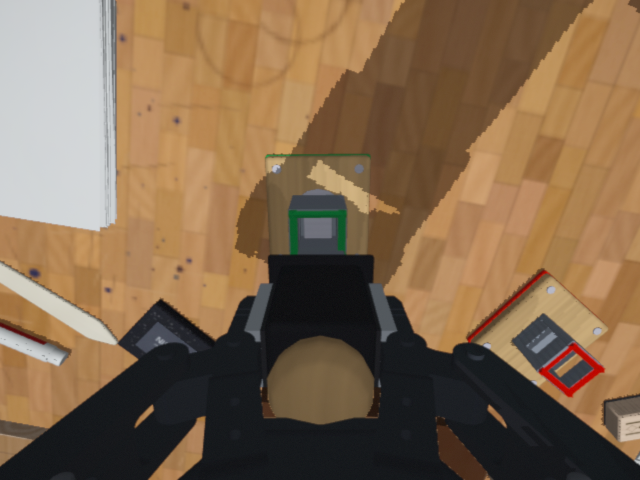

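The green mouth sits at u 289–346, rows 208–255, almost where the red one was. I'll measure both in the tool frame.

```bash
cat > cmp.py <<'E'
from h import *
import sys
def ana(n,col,tcp,ang,zb=None):
    z=np.load(f"pics/{n}.npz");c=(float(z["f"]),float(z["cx"]),float(z["cy"]),z["R"],z["t"]);P=cloud(c,z["d"].astype(float));hs=cv2.cvtColor(z["p"],cv2.COLOR_RGB2HSV)
    h=hs[...,0]; m=((h<6)|(h>174)) if col=="r" else (h>45)&(h<85)
    m&=(hs[...,1]>110)&(P[...,2]>50)&(P[...,2]<85)
    m[:,:270]=0;m[:,370:]=0;m[:185]=0;m[256:]=0
    zt=np.percentile(P[m][:,2],90)
    v,u=np.nonzero(m); 
    a=np.radians(ang);ty=np.array([np.cos(a),np.sin(a)]);tx=np.array([-ty[1],ty[0]])
    w=np.array([onz(c,x,y,zt)[:2] for x,y in zip(u,v)])-np.array(tcp)
    X,Y=w@tx,w@ty
    L=[Y[(v==r)] for r in np.unique(v)]
    L=[(y.min(),y.max()) for y in L if np.ptp(y)>25]
    lo,hi=np.median(L,0); cols=[ (X[u==k].max()) for k in np.unique(u)]
    # left edge line slope -> yaw
    e=np.array([(X[v==r].mean(),Y[v==r].min(),Y[v==r].max()) for r in np.unique(v) if np.ptp(Y[v==r])>25])
    s1=np.degrees(np.arctan(np.polyfit(e[:,0],e[:,1],1)[0]));s2=np.degrees(np.arctan(np.polyfit(e[:,0],e[:,2],1)[0]))
    k=np.unique(u)[4:-4]; f=np.array([(Y[u==i].mean(),X[u==i].max()) for i in k]); s3=np.degrees(np.arctan(np.polyfit(f[:,0],f[:,1],1)[0]))
    print(n,"ztop",zt.round(1),"n",m.sum(),"y edges",lo.round(2),hi.round(2),"ctr",((lo+hi)/2).round(2),"far x",np.median(cols).round(2),"slopes",s1.round(2),s2.round(2),s3.round(2))
    q=(P[...,2]>9)&(P[...,2]<22);q[:,:255]=0;q[:,385:]=0;q[255:]=0;q[:150]=0
    # foot: far edge and sides
    q=P[q][:,:2]-np.array(tcp);X,Y=q@tx,q@ty;print("   foot y",np.percentile(Y,[1,99]).round(1),"mid",(np.percentile(Y,[1,99]).mean()).round(2),"far x",np.percentile(X,99).round(1))
ana("w6","r",(518.8,222.5),69.46); 
for a in sys.argv[1:] or ["w7:476.4:1.0:109.07"]:
    n,x,y,g=a.split(":"); ana(n,"g",(float(x),float(y)),float(g))
E
python3 cmp.py
```

```text
w6 ztop 60.2 n 1043 y edges -17.41 18.53 ctr 0.56 far x 15.4 slopes 0.46 -0.38 0.02
   foot y [-38.4  40. ] mid 0.81 far x 42.7
w7 ztop 68.8 n 961 y edges -18.35 17.2 ctr -0.57 far x 15.49 slopes -0.15 0.56 0.15
   foot y [-39.5  38.8] mid -0.35 far x 43.1
```

move_arm([
  [[0.2, -1.1, 5], 0, 0.37],
  [[0.2, -1.1, 15], 0, 0.37],
  [[0.2, -1.1, 25], 0, 0.37],
  [[0.2, -1.1, 33], 0, 0.37],
  [[0.2, -1.1, 37], 0, 0.37],
  [[0.2, -1.1, 37], 0, 0.37],
])

```text
time_s: 7.8
eef_pos: [476.7, 0.4, 192.7]
ee_rot: [-0.0, -0.166, 0.986, 0.0]
force: [-0.4, -0.1, -1.8]
grip_width: 0.421
```

```bash
python3 w.py w8;python3 - <<'E'
from h import *
p,d=ctrl.capture("scene");cv2.imwrite("pics/s8.png",cv2.resize(p[220:370,290:440,::-1],None,fx=4,fy=4))
E
```

```text
t 7.8 tcp [4.767e+02 4.000e-01 1.927e+02] ty ang 109.16 tz [-4.e-04  1.e-04 -1.e+00] F [-0.37 -0.11 -1.76] T [-0.02  0.02  0.05] g 35.74
cam at [401.2 -24.6 262.9]
```

View pics/w8.png

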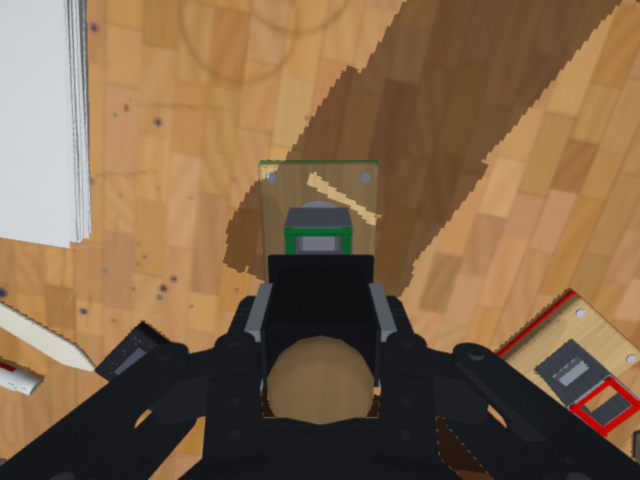

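View pics/s8.png

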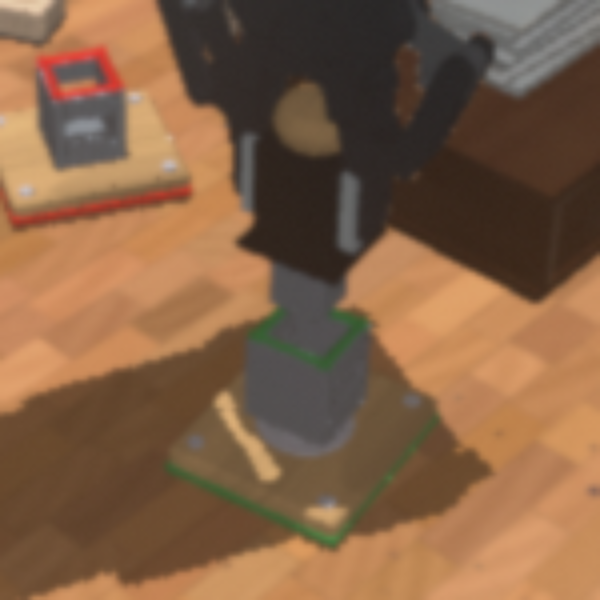

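```bash
sed -i 's/ptp(y)>25/ptp(y)>28/' cmp.py; python3 cmp.py w8:476.7:0.4:109.16; python3 -c "
from h import *
print(ctrl.sense()['eef_pos'],ctrl.sense()['force'])"
```

```text
w6 ztop 60.2 n 1043 y edges -17.41 18.53 ctr 0.56 far x 15.4 slopes 0.46 -0.38 0.02
   foot y [-38.4  40. ] mid 0.81 far x 42.7
w8 ztop 68.9 n 896 y edges -17.7 17.77 ctr 0.03 far x 16.11 slopes -2.28 0.66 -0.07
   foot y [-38.9  39.4] mid 0.24 far x 43.2
[4.76848224e+02 4.08217115e-01 1.93116002e+02] [ 0.22179333  0.89760127 -2.06376049]
```

move_arm([
  [[0.4, -0.5, 0], 0, 0.37],
  [[0.4, -0.5, 3], 0, 0.37],
  [[0.4, -0.5, 6], 0, 0.37],
  [[0.4, -0.5, 9], 0, 0.37],
  [[0.4, -0.5, 12], 0, 0.37],
  [[0.4, -0.5, 15], 0, 0.37],
])

```text
time_s: 8.65
eef_pos: [476.5, -0.2, 177.7]
ee_rot: [-0.0, -0.166, 0.986, 0.0]
force: [0.3, 0.7, -1.4]
grip_width: 0.415
```

```bash
python3 w.py w9
```

```text
t 8.65 tcp [ 4.765e+02 -2.000e-01  1.777e+02] ty ang 109.16 tz [-1.e-04  0.e+00 -1.e+00] F [ 0.29  0.66 -1.38] T [-0.02 -0.01  0.05] g 35.27
cam at [401.  -25.2 247.9]
```

Stem has entered about 7 mm with no contact force. Next I go down to the plunger's region.

move_arm([
  [[0, 0, 3], 0, 0.37],
  [[0, 0, 6], 0, 0.37],
  [[0, 0, 9], 0, 0.37],
  [[0, 0, 12], 0, 0.37],
  [[0, 0, 14], 0, 0.37],
])

```text
time_s: 9.32
eef_pos: [476.5, -0.2, 163.7]
ee_rot: [-0.0, -0.166, 0.986, 0.0]
force: [-0.5, -0.2, -1.9]
grip_width: 0.418
```

```bash
python3 w.py w10
```

```text
t 9.325 tcp [ 4.765e+02 -2.000e-01  1.637e+02] ty ang 109.16 tz [-2.e-04  0.e+00 -1.e+00] F [-0.5  -0.16 -1.92] T [-0.03  0.02  0.07] g 35.52
cam at [401.  -25.2 233.9]
```

move_arm([
  [[0, 0, 2], 0, 0.37],
  [[0, 0, 4], 0, 0.37],
  [[0, 0, 6], 0, 0.37],
  [[0, 0, 8], 0, 0.37],
  [[0, 0, 9.5], 0, 0.37],
])

```text
time_s: 10.0
eef_pos: [476.6, -0.2, 154.4]
ee_rot: [0.0, -0.166, 0.986, -0.0]
force: [-1.0, 0.3, 2.2]
grip_width: 0.422
```

```bash
python3 w.py w11
```

```text
t 10.0 tcp [ 4.766e+02 -2.000e-01  1.544e+02] ty ang 109.16 tz [ 3.e-04 -1.e-04 -1.e+00] F [-1.    0.33  2.15] T [ 0.05  0.15 -0.03] g 35.88
cam at [401.1 -25.3 224.6]
```

Plunger contact is felt, about 4 N net. Continuing in small steps.

move_arm([
  [[0, 0, 0.7], 0, 0.37],
  [[0, 0, 1.4], 0, 0.37],
  [[0, 0, 2], 0, 0.37],
  [[0, 0, 2.5], 0, 0.37],
])

```text
time_s: 10.55
eef_pos: [476.6, -0.2, 151.9]
ee_rot: [0.0, -0.166, 0.986, -0.0]
force: [-0.2, 1.1, 2.6]
grip_width: 0.418
```

move_arm([
  [[0, 0, 0.4], 0, 0.37],
  [[0, 0, 0.7], 0, 0.37],
])

```text
time_s: 10.8
eef_pos: [476.6, -0.2, 151.2]
ee_rot: [0.0, -0.166, 0.986, -0.0]
force: [0.5, -0.3, 3.3]
grip_width: 0.42
```

move_arm([
  [[0, 0, 0.4], 0, 0.37],
  [[0, 0, 0.5], 0, 0.37],
])

```text
time_s: 11.05
eef_pos: [476.6, -0.2, 150.7]
ee_rot: [0.0, -0.166, 0.986, -0.0]
force: [-1.1, 1.4, 2.2]
grip_width: 0.423
```

move_arm([
  [[0, 0, 0.3], 0, 0.37],
  [[0, 0, 0.5], 0, 0.37],
])

```text
time_s: 11.3
eef_pos: [476.6, -0.2, 150.6]
ee_rot: [0.0, -0.166, 0.986, -0.0]
force: [-1.6, 0.3, 9.3]
grip_width: 0.417
```

move_arm([
  [[0, 0, 0.3], 0, 0.37],
  [[0, 0, 0.5], 0, 0.37],
])

```text
time_s: 11.55
eef_pos: [476.7, -0.2, 150.5]
ee_rot: [0.0, -0.166, 0.986, -0.0]
force: [-3.6, 1.2, 14.0]
grip_width: 0.416
```

move_arm([
  [[0, 0, 0.3], 0, 0.37],
  [[0, 0, 0.5], 0, 0.37],
])

```text
time_s: 11.8
eef_pos: [476.7, -0.2, 150.5]
ee_rot: [0.0, -0.166, 0.986, -0.0]
force: [-5.1, 1.2, 20.7]
grip_width: 0.416
```

Force rises steeply to 20 N with z holding at 150.5, matching home as predicted from the mouth height. Easing off a little, then opening slowly.

move_arm([
  [[0, 0, -0.4], 0, 0.37],
  [[0, 0, -0.4], 0, 0.44],
  [[0, 0, -0.4], 0, 0.48],
  [[0, 0, -0.4], 0, 0.52],
  [[0, 0, -0.4], 0, 0.56],
  [[0, 0, -0.4], 0, 0.6],
  [[0, 0, -0.4], 0, 0.6],
])

```text
time_s: 12.68
eef_pos: [476.3, 0.0, 149.4]
ee_rot: [-0.0, -0.166, 0.986, 0.0]
force: [-0.1, 0.3, 0.6]
grip_width: 0.599
```

```bash
python3 w.py w12
```

```text
t 12.675 tcp [476.3   0.  149.4] ty ang 109.16 tz [-7.e-04  3.e-04 -1.e+00] F [-0.14  0.28  0.61] T [ 0.01 -0.04 -0.  ] g 50.89
cam at [400.9 -25.1 219.6]
```

View pics/w12.png

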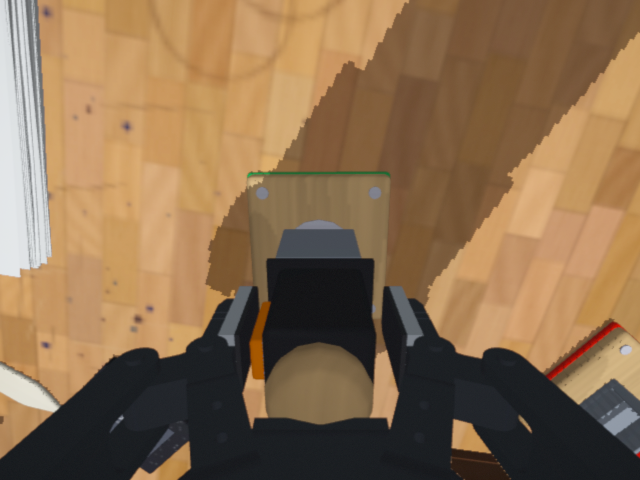

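Button is out at (262,340), jaws clear on both sides, and the guard sits on the socket. Retreating straight up.

move_arm([
  [[0, 0, -2], 0, 0.75],
  [[0, 0, -8], 0, 0.85],
  [[0, 0, -20], 0, 0.9],
  [[0, 0, -40], 0, 0.9],
  [[0, 0, -65], 0, 0.9],
  [[0, 0, -90], 0, 0.9],
  [[0, 0, -110], 0, 0.9],
  [[0, 0, -120], 0, 0.9],
  [[0, 0, -120], 0, 0.9],
])

```text
time_s: 13.85
eef_pos: [476.6, -0.2, 270.1]
ee_rot: [0.001, -0.166, 0.986, -0.0]
force: [0.3, 0.1, 0.2]
grip_width: 0.9
```

```bash
python3 w.py w13;python3 - <<'E'
from h import *
for n in("scene","top"):
    p,d=ctrl.capture(n);cv2.imwrite(f"pics/{n}13.png",p[...,::-1])
    c=cam(n);P=cloud(c,d.astype(float))
    if n=="scene":
        cv2.imwrite("pics/s13.png",cv2.resize(p[190:370,280:440,::-1],None,fx=3,fy=3))
    p0=np.load(f"pics/{n}0.npz")
    m=(np.hypot(P[...,0]-476.5,P[...,1])<28)&(P[...,2]>112)&(P[...,2]<160);q=P[m];print(n,"dome",len(q),np.percentile(q[:,2],[90,99,100]).round(1) if len(q) else "")
    z0=p0["d"];P0=cloud(c,z0.astype(float));m=(np.hypot(P0[...,0]-518.5,P0[...,1]-221)<28)&(P0[...,2]>100)&(P0[...,2]<160);q=P0[m];print("  before on red",np.percentile(q[:,2],[90,99,100]).round(1))
z=np.load("pics/w13.npz");c=(float(z["f"]),float(z["cx"]),float(z["cy"]),z["R"],z["t"]);P=cloud(c,z["d"].astype(float))
m=(np.hypot(P[...,0]-476.5,P[...,1])<30)&(P[...,2]>112)&(P[...,2]<160);q=P[m];print("wrist dome",len(q),np.percentile(q[:,2],[90,99]).round(1),cv2.minAreaRect(q[:,:2].astype(np.float32)))
z=np.load("pics/w1.npz");c=(float(z["f"]),float(z["cx"]),float(z["cy"]),z["R"],z["t"]);P=cloud(c,z["d"].astype(float))
m=(np.hypot(P[...,0]-519,P[...,1]-222)<30)&(P[...,2]>105)&(P[...,2]<160);q=P[m];print("wrist dome before",len(q),np.percentile(q[:,2],[90,99]).round(1))
E
```

```text
t 13.85 tcp [ 4.766e+02 -2.000e-01  2.701e+02] ty ang 109.16 tz [ 1.1e-03 -3.0e-04 -1.0e+00] F [0.32 0.12 0.15] T [ 0.    0.04 -0.  ] g 76.46
cam at [401.  -25.2 340.2]
scene dome 513 [135.9 137.2 138. ]
  before on red [125.5 127.  127.7]
top dome 0 
  before on red [126.5 128.4 129.4]
wrist dome 3304 [136.8 137.8] ((478.907470703125, -0.6315250396728516), (33.349849700927734, 41.008018493652344), 19.697866439819336)
wrist dome before 3724 [126.5 127.4]
```

View pics/s13.png

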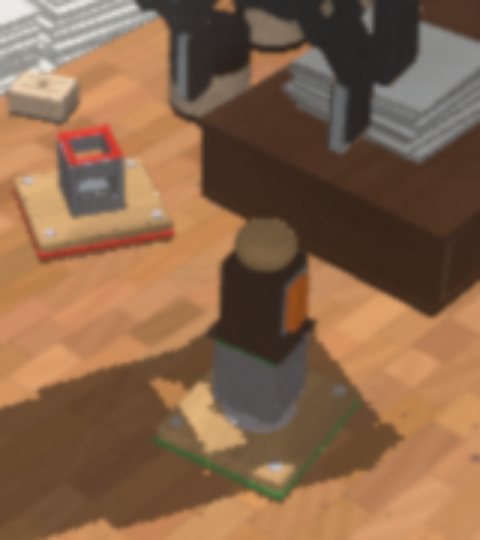

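View pics/w13.png

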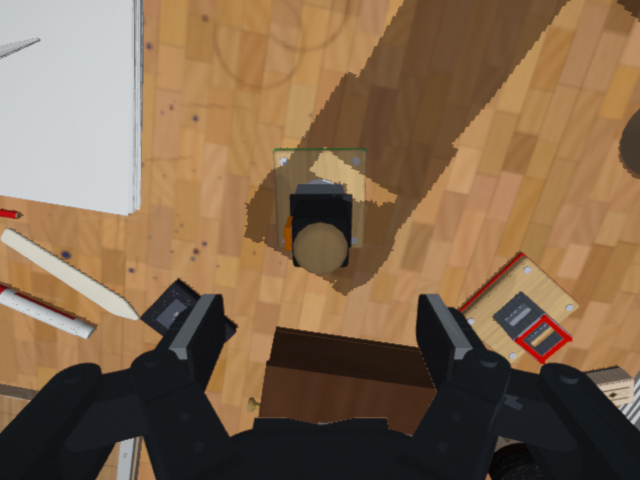

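The last views show the handle upright on the green base: dome at (322,247) and button out at (288,235) in the wrist view. The red base is empty. The dome is 10.2 mm higher than on red, which is the 8.5 mm column plus about 1.5 mm of catch play. If the catch had missed, the plunger would have lifted it up to 12 mm.

```bash
python3 - <<'E'
from h import *
print(ctrl.finish_job())
E
```

```text
the job is handed in; nothing more can be done
None
```

The handle is off the red base and held in the green socket by its catch, and I handed the job in at about 14 s.

- **Removal:** I held the button in, with the jaws at 35.5 mm, and pulled the handle straight up. The wrist force reading never went past about 2.5 N, roughly the handle's own weight, so the catch was not loaded.
- **Seating:** I lined the green mouth up against the wrist camera's view of the red one. The plunger gave about 4 N, then the force rose steeply to 21 N at a tool height of 150.5 mm. That matches the 8.5 mm column height seen by the cameras.
- **Release:** I eased off and let go, and the button sprang fully out.

**Last checks:** The handle stands upright with its button out, the red socket is empty, and the robot is clear of everything. The arm went nowhere near the other things on the table, but I made no measured before-and-after check of them.

**Disagreements:**
- **Handle height:** The dome rests about 1.7 mm above the fully pressed height. I take this as the expected catch play of about 1.5 mm, because without the catch the plunger would have pushed it up by as much as 12 mm. I did not pull on the handle to test it.
- **Camera offset:** The overhead camera put the red base about 2.7 mm off from where the arm found it. I corrected for this using the wrist view.
- **Final overhead check:** It found no dome points in the overhead picture, which I did not view. The height comes from the scene and wrist cameras only.

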